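# Count along the returns rack and push an empty reel into the third gap

## Task

Before moving the reel, count off the gaps of the returns rack with a fingertip: start at the end panel that carries the white list card and run along the front of the rack, touching the front edges of the first three uprights in turn (that end panel is the first), so that the third gap is the one just beyond the third upright. Then push the empty reel that lies on the bench in front of the rack into this third gap until it is fully home against the back, letting it slide flat on its flange. Do not pick the reel up or tip it, leave everything else lying where it is, and finish clear of everything.

Things in the scene. Friction and masses are not known exactly. Their poses are not given: they have to be found in the camera images.
- rack: fixed benchtop rack for empty reels: 7 uprights 80 mm apart (end panel, 5 dividers, end panel) make 6 bays open to the robot and above, no floor. Origin: middle of the row, on the line of the front nosings' axes, at bench level; x into the bays, y along the row, z up. Ends at y = +-0.24, bay middles at y = +-0.04, +-0.12, +-0.20. Back panel 45 mm high, its face at x = 0.077: a home 60 mm reel has x = 0.047
- card_end: end panel where the count starts, at either end of the row (rack y = +0.24 or -0.24): an upright shaped like the dividers whose rear top carries a steel holder with a blank white list card, a plate 70 mm wide and 80 mm long, almost level (face up, 60 to 82 mm above the bench), that sticks out over the back of the rack from 70 to 150 mm behind the front edge; fixed. Origin: on the front nosing's axis at bench level
- plain_end: the end panel at the other end of the row, without a card, same shape as the dividers; fixed. Origin: on the nosing's axis at bench level.
- divider_1: upright of the rack at y = +0.16 m in the rack frame; all alike: grey sheet 3 mm thick, 60 mm high, 80 mm deep, with an upright round nosing 8 mm in diameter as its front edge; fixed. Bays are 77 mm wide inside, 72 mm between nosings. Origin: on the nosing's axis at bench level (the front edge is 4 mm nearer the robot); axes as the rack's
- divider_2: upright of the rack at y = +0.08 m in the rack frame; all alike: grey sheet 3 mm thick, 60 mm high, 80 mm deep, with an upright round nosing 8 mm in diameter as its front edge; fixed. Bays are 77 mm wide inside, 72 mm between nosings. Origin: on the nosing's axis at bench level (the front edge is 4 mm nearer the robot); axes as the rack's
- divider_3: upright of the rack at y = +0.00 m in the rack frame; all alike: grey sheet 3 mm thick, 60 mm high, 80 mm deep, with an upright round nosing 8 mm in diameter as its front edge; fixed. Bays are 77 mm wide inside, 72 mm between nosings. Origin: on the nosing's axis at bench level (the front edge is 4 mm nearer the robot); axes as the rack's
- divider_4: upright of the rack at y = -0.08 m in the rack frame; all alike: grey sheet 3 mm thick, 60 mm high, 80 mm deep, with an upright round nosing 8 mm in diameter as its front edge; fixed. Bays are 77 mm wide inside, 72 mm between nosings. Origin: on the nosing's axis at bench level (the front edge is 4 mm nearer the robot); axes as the rack's
- divider_5: upright of the rack at y = -0.16 m in the rack frame; all alike: grey sheet 3 mm thick, 60 mm high, 80 mm deep, with an upright round nosing 8 mm in diameter as its front edge; fixed. Bays are 77 mm wide inside, 72 mm between nosings. Origin: on the nosing's axis at bench level (the front edge is 4 mm nearer the robot); axes as the rack's
- reel: the empty grey plastic wire reel to be put away, lying flat on one flange on the bench between the robot and the rack: two round flanges 60 mm in diameter and 4 mm thick on a hub 28 mm in diameter, 40 mm high over all, a dark 16 mm bore; about 70 g, loose, slides easily. Origin: centre of its underside, z up.
- stored_reel_a: empty grey plastic reel already put away, lying flat and home in one of the outer bays (never in the two middle ones), flange diameter 60 mm, 30 mm high; origin: centre of its underside. Leave it where it is.
- stored_reel_b: empty grey plastic reel already put away, lying flat and home in one of the outer bays (never in the two middle ones), flange diameter 60 mm, 50 mm high; origin: centre of its underside. Leave it where it is.
- stored_reel_c: empty grey plastic reel already put away, lying flat and home in one of the outer bays (never in the two middle ones), flange diameter 60 mm, 40 mm high; origin: centre of its underside. Leave it where it is.
- tape_roll: roll-shaped cardboard ring lying flat at the left, 96 mm outside, 48 mm high; loose bystander. Origin: centre of its underside.
- carton: small closed carton at the far left, 90 x 120 x 55 mm high; loose bystander. Origin: centre of its underside.
- folding_rule: folded wooden rule lying at the right, 235 mm long (its x), 17 mm wide, 15 mm high; loose bystander. Origin: middle of its underside.
- cutters: hand cutters lying at the right, about 190 mm long, 76 mm over the grips, 18 mm high; loose bystander. Origin: near the pivot; x points to the jaws, the grips reach 138 mm the other way.

How it is judged:
By the outcome, as a careful person would: the job done as asked, in the order asked, and still so for the second after the job is handed in, with the robot touching nothing.
It also fails if it takes over 72 s, if anything falls off the work surface, if the arm or the gripper's body presses on something with over 40 N, if the wrist force passes 120 N, or if a joint passes its speed limit or range.

## Robot

A 6-joint arm with a two-finger parallel gripper is mounted at the origin on the work surface. World frame = base frame: x ahead of the robot, y to its left, z up, the work surface at z = 0. Lengths are in m, angles in rad, forces in N, time in s.
With the tool pointing down it reaches from about 0.225 to 0.875 m from the base axis. Payload 3.4 kg.
Tool frame: the origin (TCP) lies at the very end of the fingers, on their centre line; the grasp point (between the pads) lies 19 mm behind it; z points along the fingers, y is the line along which they close (so a half turn about z gives the same grasp; the last joint's range is limited). The gripper opens to 85 mm and grips with 20 to 120 N. Pads are 22 mm wide; open, the fingers measure 114 mm over their backs; the gripper's body (76 mm by 85 mm) begins 54 mm behind the grasp point. The pads swing forward as they close: fully open they stand 13 mm farther back than shut.
Start: joints at [-1.236, 0.276, 1.505, -0, 1.361, -0.121], TCP at [0.253, -0.516, 0.201] pointing down, gripper open.
Joint ranges: [-2.89, 2.89], [-0.75, 2.08], [0.22, 2.7], [-1.18, 4.32], [0.11, 2.71], [-2.7, 2.7]. Speed limits (rad/s): [2.57, 2.57, 3.14, 3.14, 3.14, 3.14].

## Interface

Orientations are given as a unit quaternion [w, x, y, z].
In Python, from rig import readout, vision, manip gives the robot as it stands.
- The arm moves only by the shell command python3 -m handwheel 'ROWS' [FORCE]. ROWS is JSON, a list of rows, each a list of 3 entries, a list of its own where there are three numbers: the shift along the tool's x, y, z in mm, then the turn, a rotation vector about the tool's x, y, z in units of 6 degrees (1.0 is 6 degrees), then the closure, from -1 (fully open) to 1 (shut), so that 0 is half open. A call has 1 to 20 rows; each row shifts and turns the commanded pose from where the row before left it, along the tool's axes as they then stand; what a row does not reach is not made up. A row lasts 1/8 s, in which the tool goes at most 62.5 mm and 10.7 degrees, less where a joint would pass 70% of its speed; a pose out of reach is approached as far as the arm can. A call is refused whole if a number of a shift passes 62.5 or a number of a turn 1, either way. A call with a gripper value outside its range is refused whole. The fingers move at their own pace and stop on an object; FORCE is the grip in N (left out, the last holds). Time passes only in rows, so rows that do not move let the fingers close. It gives the time, the measured TCP pose, the force, the opening and the grip force at its end, in the units of the state.
- readout.get_state(): the state, without advancing time (a new reading comes with each control period).
- vision.get_image(name): name is "side" or "top" or "wrist"; returns the picture (384x512x3 uint8, blue, green, red); there is no depth.
- vision.camera_params(name): a dict with "intrinsics" (3x3 intrinsics, pixels), "rvec" (rotation vector, rad) and "tvec" (3), from world to camera coordinates, as OpenCV has them; the wrist camera has in their place "hand_eye" (4x4, takes a point from camera to tool coordinates, whose origin is the TCP and whose axes are the flange's). Camera axes: x right, y down, z forward; pixel columns grow to the right and rows downward; lengths in m; the calibration is good to about 2 mm. A picture is of the moment at which its call begins: read the wrist's pose just before it. camera_params takes no time and is no camera call.
- manip.sign_off(): hands the job in; it is judged then, once.
The state is a dict: "clock": time; "qpos": joint angles; "qd": joint speeds; "effort": joint torques, N m; "position": TCP position; "ee_rot": TCP orientation; "contact_force": force on the tool from outside, world axes, zero at the start; "moment": the same for the moment, N m; "width": finger opening in m; "gripper_force": force on a finger pad.
Only numpy, scipy, OpenCV 4.12 (cv2) and the standard library are available. Lean on these libraries where they do the work, as an engineer would, in place of code of your own. Each camera call takes 0.05 s, during which the arm holds its last target. There are 200 camera calls.

## Working session

There is one attempt and no reset: what is moved stays moved. The work goes in short steps, Python scripts to look and compute and a shell command to move; the robot and the scene stay as the last step left them, time stands still between calls to the robot, and variables do not carry over. Pictures are saved under pics/ and viewed, at most 10 in all, crops included, and the job is handed in when it is done.

```bash
ls; mkdir -p pics
python3 - <<'E'
from rig import readout, vision
import cv2
s=readout.get_state();print({k:s[k] for k in("clock","position","ee_rot","contact_force","width")})
for n in("top","side"):
    cv2.imwrite(f"pics/{n}0.png",vision.get_image(n)); print(n,vision.camera_params(n))
print(vision.camera_params("wrist"))
E
```

```text
pics
{'clock': 0.0, 'position': array([ 0.25289554, -0.51575764,  0.1998378 ]), 'ee_rot': array([-9.05956598e-04,  9.74143196e-01,  2.25929642e-01, -1.00995628e-04]), 'contact_force': array([ 0.4995631 , -0.00996142, -0.86858453]), 'width': 0.08554167610255406}
top {'intrinsics': array([[475.53658198,   0.        , 253.86089736],
       [  0.        , 475.53658198, 194.5071706 ],
       [  0.        ,   0.        ,   1.        ]]), 'rvec': array([ 2.19697875, -2.15992056,  0.09458343]), 'tvec': array([-0.01045333,  0.53947026,  1.49913811])}
side {'intrinsics': array([[405.58158649,   0.        , 249.53406876],
       [  0.        , 405.58158649, 189.22443087],
       [  0.        ,   0.        ,   1.        ]]), 'rvec': array([ 0.82267017, -2.46082865,  1.1625558 ]), 'tvec': array([0.42766922, 0.23864621, 0.91348174])}
{'intrinsics': array([[267.0812818 ,   0.        , 256.12718532],
       [  0.        , 267.0812818 , 189.0674986 ],
       [  0.        ,   0.        ,   1.        ]]), 'hand_eye': array([[ 7.85262067e-05, -9.64996571e-01, -2.62262488e-01,
         6.49526718e-02],
       [ 9.99999885e-01, -4.81537500e-05,  4.76600380e-04,
         8.60427861e-04],
       [-4.72546654e-04, -2.62262495e-01,  9.64996456e-01,
        -1.72997106e-01],
       [ 0.00000000e+00,  0.00000000e+00,  0.00000000e+00,
         1.00000000e+00]])}
```

View pics/top0.png

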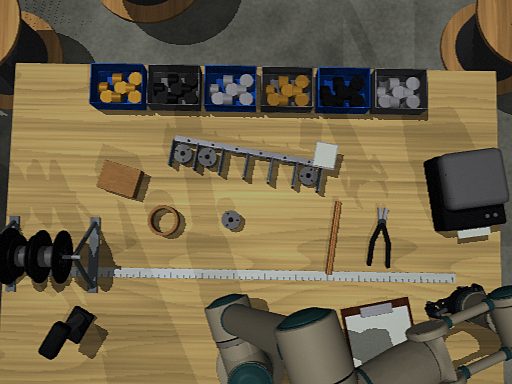

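View pics/side0.png

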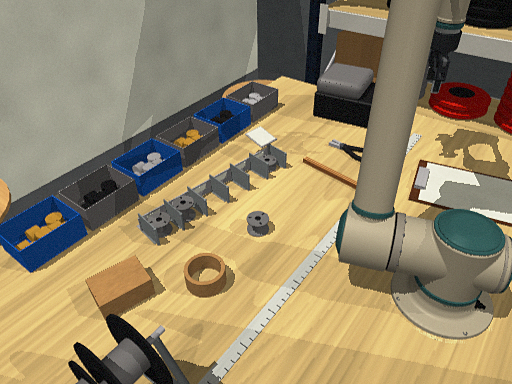

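The white card is at the right end (325,155), so the count runs right to left. The reel is at (232,220). I'll zoom in to find the nosings.

```bash
cat > h.py <<'E'
import numpy as np, cv2
from rig import vision
def ray(n,px,z):
    c=vision.camera_params(n); R=cv2.Rodrigues(c["rvec"])[0]; K=c["intrinsics"]
    o=-R.T@c["tvec"]; out=[]
    for p in np.atleast_2d(px):
        d=R.T@np.linalg.solve(K,[p[0],p[1],1]); out.append((o+d*(z-o[2])/d[2])[:2])
    return np.array(out)
def proj(n,P):
    c=vision.camera_params(n)
    return cv2.projectPoints(np.array(P,float),c["rvec"],c["tvec"],c["intrinsics"],None)[0][:,0]
E
python3 - <<'E'
import cv2
im=cv2.imread("pics/top0.png")[125:235,155:345]
cv2.imwrite("pics/top0c.png",cv2.resize(im,None,fx=4,fy=4,interpolation=cv2.INTER_CUBIC))
E
```

```text
(no output)
```

View pics/top0c.png

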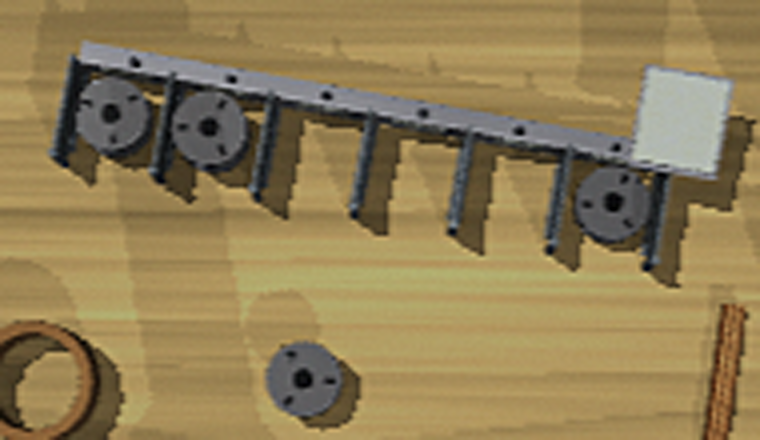

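The seven nosing tops run from (62,160) to (648,267) in the crop. The card is at the right, the third gap from it (crop x 353 to 452) is empty, and the reel is centred at (304,379).

Run:
```python
from h import *
P=np.array([(648,267),(550,250),(452,232),(353,214),(256,198),(158,178),(62,160)])/4+[155,125]
N=ray("top",P-0.4,0.06); print(N.round(4)); print(np.linalg.norm(np.diff(N,axis=0),axis=1).round(4))
# line fit: N = A + B*k
k=np.arange(-3,4); B=(k@N)/(k@k); C=N.mean(0); print("C",C,"B",B,np.linalg.norm(B))
yv=B/np.linalg.norm(B); xv=np.array([yv[1],-yv[0]]); print("yaw",np.degrees(np.arctan2(xv[1],xv[0])))
# reel: mask grey
im=cv2.imread("pics/top0.png"); g=im[200:240,212:252].astype(int)
m=((g.max(2)-g.min(2))<28).astype(np.uint8)
n,l,st,ce=cv2.connectedComponentsWithStats(m); i=1+np.argmax(st[1:,4]); print("reelblob",st[i],ce[i]+[212,200])
r=ray("top",[(155+304/4-.4,125+379/4-.4)],0.04)[0]; print("reel",r, "rack frame",(r-C)@xv,(r-C)@yv)
print("reel blob",ray("top",[ce[i]+[212,200]],0.04))
c=C-0.04*yv+0.047*xv; print("goal",c)
print("rule end",ray("top",[(155+733/4,125+305/4)],0.015))
```

```text
[[ 0.5497 -0.1971]
 [ 0.5617 -0.1204]
 [ 0.5745 -0.0436]
 [ 0.5874  0.0341]
 [ 0.5987  0.1103]
 [ 0.6132  0.1875]
 [ 0.6261  0.2632]]
[0.0777 0.0779 0.0788 0.0771 0.0785 0.0768]
C [0.5873235  0.03342118] B [0.01272874 0.07681622] 0.07786368212251818
yaw -9.408636227050993
reelblob [  9  10  20  20 284] [230.73943662 219.49295775]
reel [0.45831861 0.07068645] rack frame -0.1333613817008517 0.01567493016249294
reel blob [[0.45787613 0.07023776]]
goal [ 0.62715225 -0.01372404]
rule end [[ 0.52314151 -0.27294271]]
```

```bash
python3 -m handwheel '[[[41.6,-22.4,0],[0,0,0],1],[[41.6,-22.4,0],[0,0,0],1],[[41.6,-22.4,0],[0,0,0],1],[[41.6,-22.4,0],[0,0,0],1],[[41.6,-22.4,0],[0,0,0],1],[[41.6,-22.4,0],[0,0,0],1],[[41.6,-22.4,0],[0,0,0],1],[[41.6,-22.4,0],[0,0,0],1],[[41.6,-22.4,0],[0,0,0],1],[[0,0,0],[0,0,0.99],1],[[0,0,0],[0,0,0.99],1],[[0,0,0],[0,0,0.99],1],[[0,0,0],[0,0,0.99],1],[[0,0,0],[0,0,0.99],1],[[0,0,0],[0,0,0.99],1],[[0,0,0],[0,0,0],1]]' 20
python3 - <<'E'
from rig import readout, vision
import cv2,json
s=readout.get_state();print({k:s[k] for k in("clock","position","ee_rot","contact_force","width")})
cv2.imwrite("pics/w1.png",vision.get_image("wrist"))
json.dump({"p":list(s["position"]),"q":list(s["ee_rot"])},open("w1.json","w"))
E
```

```text
clock: 2.1
position: [0.5002, -0.1704, 0.2003]
ee_rot: [-0.0, 0.997, -0.082, -0.0]
contact_force: [-0.6, 0.6, -0.3]
width: 0.0001
gripper_force: 0.0
{'clock': 2.1, 'position': array([ 0.50024796, -0.17037202,  0.20029712]), 'ee_rot': array([-1.31444436e-04,  9.96597037e-01, -8.24267126e-02, -4.06101353e-04]), 'contact_force': array([-0.59698945,  0.59588933, -0.34523979]), 'width': 0.0001043688100932337}
```

View pics/w1.png

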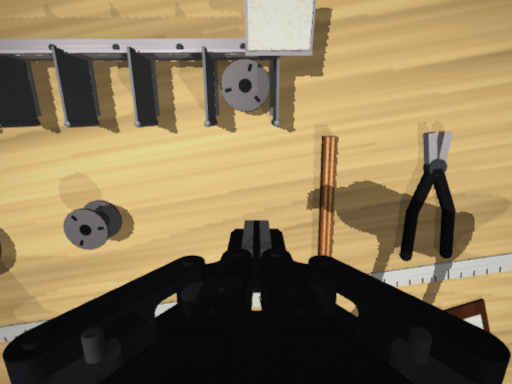

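The wrist view shows the card end nosing at (277,123) and the next uprights at (210,123), (138,123) and (68,123). The row is level in the image, and the reel top is at (87,230).

```bash
cat >> h.py <<'E'
from scipy.spatial.transform import Rotation as Ro
def wray(p,q,px,z):
    c=vision.camera_params("wrist"); H=np.array(c["hand_eye"]); K=c["intrinsics"]
    R=Ro.from_quat([q[1],q[2],q[3],q[0]]).as_matrix(); o=R@H[:3,3]+p; out=[]
    for u in np.atleast_2d(px):
        d=R@H[:3,:3]@np.linalg.solve(K,[u[0],u[1],1]); out.append((o+d*(z-o[2])/d[2])[:2])
    return np.array(out)
E
python3 - <<'E'
from h import *
import json
d=json.load(open("w1.json")); p,q=np.array(d["p"]),d["q"]
im=cv2.imread("pics/w1.png")
cv2.imwrite("pics/w1c.png",cv2.resize(im[95:140,50:300],None,fx=3.2,fy=3.2,interpolation=cv2.INTER_CUBIC))
for z in(0.06,0.0):
    N=wray(p,q,[(277,123),(210,123),(138,123),(68,123)],z); print(z,N.round(4).tolist(),np.linalg.norm(np.diff(N,axis=0),axis=1))
print("reel",wray(p,q,[(87,230)],0.04))
E
```

```text
0.06 [[0.5538, -0.205], [0.5663, -0.1297], [0.5798, -0.0488], [0.5929, 0.0298]] [0.07629955 0.08198786 0.07970477]
0.0 [[0.5517, -0.2092], [0.5666, -0.1196], [0.5826, -0.0232], [0.5982, 0.0705]] [0.09091457 0.09769247 0.09497206]
reel [[0.45642272 0.06668476]]
```

View pics/w1c.png

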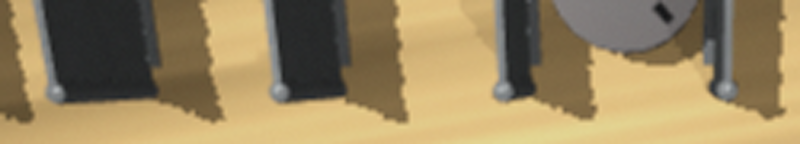

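Nosings refined to sub-millimetre spacing (0.0797). Card end is at (0.554,-0.205), and the gap bounds are (0.580,-0.048) and (0.593,0.031). Next I descend in front of the card end.

```bash
python3 -m handwheel '[[[8,8.3,50],[0,0,0],1],[[8,8.5,50],[0,0,0],1],[[9,8.5,50],[0,0,0],1],[[3,0,15],[0,0,0],1],[[4,0,0],[0,0,0],1],[[4,0,0],[0,0,0],1],[[1,0,0],[0,0,0],1],[[1,0,0],[0,0,0],1],[[1,0,0],[0,0,0],1],[[0,0,0],[0,0,0],1]]'
```

```text
clock: 3.4
position: [0.5349, -0.2019, 0.0359]
ee_rot: [0.0, 0.997, -0.083, 0.0]
contact_force: [-0.7, 0.3, 0.5]
width: 0.0001
gripper_force: 0.0
```

```bash
python3 -m handwheel '[[[1,0,0],[0,0,0],1],[[1,0,0],[0,0,0],1],[[1,0,0],[0,0,0],1],[[1,0,0],[0,0,0],1],[[0,0,0],[0,0,0],1]]'
```

```text
clock: 4.03
position: [0.5388, -0.2026, 0.0357]
ee_rot: [0.0, 0.997, -0.083, 0.0]
contact_force: [0.3, -1.0, 0.2]
width: -0.0003
gripper_force: 0.0
```

```bash
python3 -m handwheel '[[[1,0,0],[0,0,0],1],[[1,0,0],[0,0,0],1],[[1,0,0],[0,0,0],1],[[0,0,0],[0,0,0],1]]'
```

```text
clock: 4.53
position: [0.5418, -0.2031, 0.0357]
ee_rot: [0.0, 0.997, -0.083, 0.0]
contact_force: [0.1, -0.4, -0.2]
width: 0.0001
gripper_force: 0.0
```

```bash
python3 -m handwheel '[[[1,0,0],[0,0,0],1],[[1,0,0],[0,0,0],1],[[1,0,0],[0,0,0],1],[[0,0,0],[0,0,0],1]]'
```

```text
clock: 5.03
position: [0.5448, -0.2036, 0.0357]
ee_rot: [0.0, 0.997, -0.083, 0.0]
contact_force: [-0.3, -1.1, 0.2]
width: 0.0
gripper_force: 0.0
```

Run:
```python
from rig import vision
import cv2
im=vision.get_image("wrist")
cv2.imwrite("pics/w2.png",im)
```

```text
(no output)
```

View pics/w2.png

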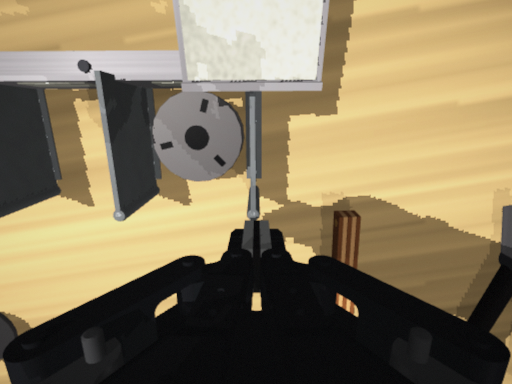

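Fingertip is centred on the card-end nosing at (253,213), a few mm short. I'll continue in small steps.

```bash
python3 -m handwheel '[[[1,0,0],[0,0,0],1],[[1,0,0],[0,0,0],1],[[1,0,0],[0,0,0],1],[[0,0,0],[0,0,0],1]]'
python3 - <<'E'
from h import *
print(wray(np.array([.5448,-.2036,.0357]),[0,.997,-.083,0],[(253,213)],.06))
E
```

```text
clock: 5.58
position: [0.5478, -0.2041, 0.0357]
ee_rot: [0.0, 0.997, -0.083, 0.0]
contact_force: [-0.6, 0.2, 0.2]
width: 0.0003
gripper_force: 0.0
[[ 0.5553781  -0.20506345]]
```

```bash
python3 -m handwheel '[[[1,0,0],[0,0,0],1],[[1,0,0],[0,0,0],1],[[0,0,0],[0,0,0],1]]'
```

```text
clock: 5.95
position: [0.5497, -0.2044, 0.0357]
ee_rot: [0.0, 0.997, -0.083, 0.0]
contact_force: [0.1, -0.2, 0.2]
width: -0.0001
gripper_force: 0.0
```

```bash
python3 -m handwheel '[[[1,0,0],[0,0,0],1],[[1,0,0],[0,0,0],1],[[0,0,0],[0,0,0],1]]'
```

```text
clock: 6.32
position: [0.5517, -0.2048, 0.0357]
ee_rot: [0.0, 0.997, -0.083, 0.0]
contact_force: [-0.7, 0.3, 0.0]
width: -0.0002
gripper_force: 0.0
```

Run:
```python
from rig import vision
import cv2
im=vision.get_image("wrist"); cv2.imwrite("pics/w3f.png",im)
a=cv2.resize(im[170:270,200:310],None,fx=3.6,fy=3.6)
s=vision.get_image("side"); cv2.imwrite("pics/s3f.png",s)
b=cv2.resize(s[90:190,220:330],None,fx=3.6,fy=3.6)
cv2.imwrite("pics/w3.png",cv2.hconcat([a,b]))
```

```text
(no output)
```

View pics/w3.png

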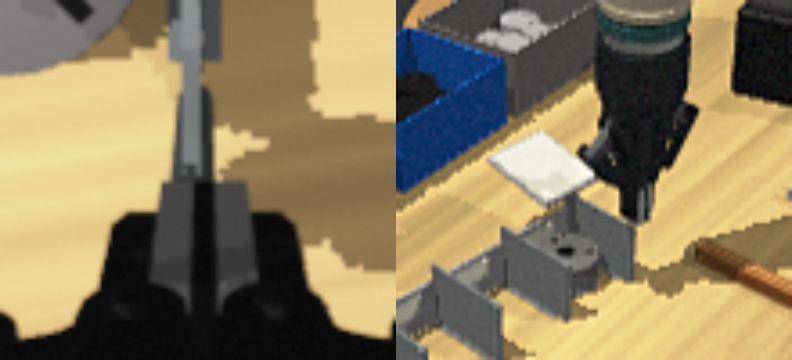

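Fingertip looks right at the nosing in both views (crop (190,175) and (635,215)). I'll press on gently.

```bash
python3 -m handwheel '[[[1,0,0],[0,0,0],1],[[1,0,0],[0,0,0],1],[[0,0,0],[0,0,0],1]]'
```

```text
clock: 6.8
position: [0.5537, -0.2051, 0.0357]
ee_rot: [0.0, 0.997, -0.083, 0.0]
contact_force: [-0.5, -0.4, 0.5]
width: -0.0003
gripper_force: 0.0
```

```bash
python3 -m handwheel '[[[1,0,0],[0,0,0],1],[[1,0,0],[0,0,0],1],[[1,0,0],[0,0,0],1],[[0,0,0],[0,0,0],1]]'
```

```text
clock: 7.3
position: [0.5566, -0.2056, 0.0357]
ee_rot: [0.0, 0.997, -0.083, 0.0]
contact_force: [-0.1, 0.5, -0.2]
width: 0.0002
gripper_force: 0.0
```

```bash
python3 -m handwheel '[[[1,0,0],[0,0,0],1],[[1,0,0],[0,0,0],1],[[1,0,0],[0,0,0],1],[[0,0,0],[0,0,0],1]]'
python3 - <<'E'
from rig import vision
import cv2
im=vision.get_image("wrist")
a=cv2.resize(im[170:270,200:310],None,fx=3.6,fy=3.6)
s=vision.get_image("side")
b=cv2.resize(s[110:170,250:316],None,fx=6,fy=6)
cv2.imwrite("pics/w4.png",cv2.hconcat([a,b]))
E
```

```text
clock: 7.8
position: [0.5596, -0.2061, 0.0357]
ee_rot: [0.0, 0.997, -0.083, 0.0]
contact_force: [-0.4, 0.5, 0.6]
width: -0.0002
gripper_force: 0.0
```

View pics/w4.png

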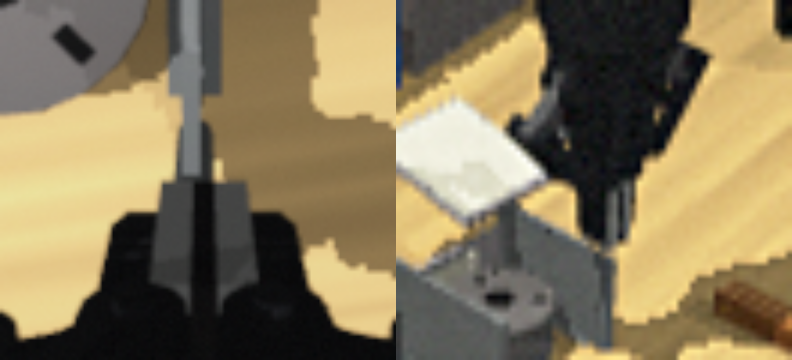

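Run:
```python
from h import *
for z in (.0357,.06,.07): print(z,proj("side",[(.5596,-.2061,z)]))
for n in[(.5555,-.205),(.5615,-.206),(.567,-.207),(.572,-.208)]: print(n,proj("side",[(*n,.06),(*n,0)]).round(1).tolist(),proj("top",[(*n,.06),(*n,0)]).round(1).tolist())
print("card nosing in top:",155+648/4,125+267/4)
```

```text
0.0357 [[283.95647556 157.4555745 ]]
0.06 [[284.19146688 151.0557568 ]]
0.07 [[284.28981812 148.37723236]]
(0.5555, -0.205) [[285.1, 151.6], [284.5, 167.2]] [[319.1, 189.5], [316.6, 191.3]]
(0.5615, -0.206) [[283.7, 150.9], [283.1, 166.4]] [[319.5, 187.6], [316.9, 189.5]]
(0.567, -0.207) [[282.4, 150.2], [281.9, 165.7]] [[319.8, 185.9], [317.2, 187.8]]
(0.572, -0.208) [[281.3, 149.5], [280.8, 165.0]] [[320.1, 184.3], [317.5, 186.3]]
card nosing in top: 317.0 191.75
```

The side view puts the fingertip at (287,151), about 25 mm above where the stated TCP should appear (284,157). So it is just passing over the 60 mm panel without touching it. I'll back off and go lower. TCP z = 0.008 is safe under either reading.

```bash
python3 -m handwheel '[[[-15,0,0],[0,0,0],1],[[-15,0,0],[0,0,0],1],[[0,0,14],[0,0,0],1],[[0,0,13.5],[0,0,0],1],[[0,0,0],[0,0,0],1]]'
python3 - <<'E'
from h import *
from rig import readout
s=readout.get_state(); p=s["position"]; print(p)
im=vision.get_image("side"); cv2.imwrite("pics/s5.png",im)
print(proj("side",[p,p+[0,0,.027]]))
b=cv2.resize(im[110:180,250:320],None,fx=7,fy=7); cv2.imwrite("pics/s5c.png",b)
E
```

```text
clock: 8.52
position: [0.529, -0.2006, 0.0064]
ee_rot: [-0.001, 0.997, -0.083, -0.001]
contact_force: [-0.8, 0.8, 0.6]
width: 0.0003
gripper_force: 0.0
[ 0.52896346 -0.20060228  0.00644372]
[[290.74828028 169.06550964]
 [291.1004071  162.10115539]]
```

View pics/s5c.png

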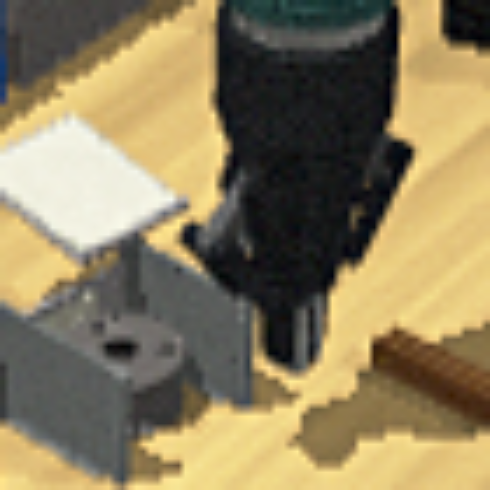

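The fingertip is at (292,162.6), which means its true end is about 25 mm above the stated TCP, at z ≈ 0.031. That's a good height for touching the nosing.

```bash
python3 -m handwheel '[[[4,0,0],[0,0,0],1],[[3,0,0],[0,0,0],1],[[1,0,0],[0,0,0],1],[[1,0,0],[0,0,0],1],[[1,0,0],[0,0,0],1],[[1,0,0],[0,0,0],1],[[0,0,0],[0,0,0],1]]'
```

```text
clock: 9.45
position: [0.5398, -0.2027, 0.0081]
ee_rot: [-0.0, 0.997, -0.083, -0.001]
contact_force: [-3.1, 0.3, 2.3]
width: -0.0003
gripper_force: 1.4
```

```bash
python3 -m handwheel '[[[1,0,0],[0,0,0],1],[[0,0,0],[0,0,0],1]]'
```

```text
clock: 9.7
position: [0.5398, -0.2026, 0.0081]
ee_rot: [-0.0, 0.997, -0.083, -0.002]
contact_force: [-5.7, 0.3, 4.0]
width: 0.0
gripper_force: 2.7
```

First upright touched (-5.7 N, motion blocked). On to the second.

```bash
python3 -m handwheel '[[[-10,0,0],[0,0,0],1],[[0,-20,0],[0,0,0],1],[[0,-30,0],[0,0,0],1],[[0,-30,0],[0,0,0],1],[[0,0,0],[0,0,0],1],[[4,0,0],[0,0,0],1],[[3,0,0],[0,0,0],1],[[1,0,0],[0,0,0],1],[[1,0,0],[0,0,0],1],[[1,0,0],[0,0,0],1],[[0,0,0],[0,0,0],1]]'
```

```text
clock: 11.08
position: [0.5524, -0.1243, 0.008]
ee_rot: [0.0, 0.997, -0.083, -0.002]
contact_force: [-6.0, -0.7, 4.4]
width: -0.0001
gripper_force: 3.0
```

```bash
python3 -m handwheel '[[[-10,0,0],[0,0,0],1],[[0,-20,0],[0,0,0],1],[[0,-30,0],[0,0,0],1],[[0,-30,0],[0,0,0],1],[[0,0,0],[0,0,0],1],[[4,0,0],[0,0,0],1],[[3,0,0],[0,0,0],1],[[1,0,0],[0,0,0],1],[[1,0,0],[0,0,0],1],[[1,0,0],[0,0,0],1],[[0,0,0],[0,0,0],1]]'
```

```text
clock: 12.45
position: [0.5652, -0.0452, 0.008]
ee_rot: [-0.0, 0.997, -0.083, -0.003]
contact_force: [-6.5, 1.1, 5.1]
width: -0.0
gripper_force: 3.3
```

All three uprights touched. Next I back away, rise, move behind the reel and turn the tool for a diagonal push to a point in front of the gap, opening the fingers to about 26 mm as a cradle.

```bash
python3 -m handwheel '[[[-20,0,0],[0,0,0],1],[[0,0,-35],[0,0,0],1],[[0,0,-40],[0,0,0],1],[[-37,-31,0],[0,0,0],1],[[-37,-31,0],[0,0,0],1],[[-37,-31,0],[0,0,0],1],[[-38,-32,0],[0,0,0],1],[[0,0,0],[0,0,0.94],0.39],[[0,0,0],[0,0,0.94],0.39],[[0,0,0],[0,0,0.94],0.39],[[0,0,0],[0,0,0.94],0.39],[[0,0,0],[0,0,0.94],0.39],[[0,0,0],[0,0,0.94],0.39],[[0,0,0],[0,0,0],0.39]]'
python3 - <<'E'
from h import *
from rig import readout
s=readout.get_state(); p=s["position"]; q=s["ee_rot"]
im=vision.get_image("wrist"); cv2.imwrite("pics/w6.png",im)
print(p,q,s["width"])
# grey reel blob in wrist image: low-saturation mid grey
hsv=cv2.cvtColor(im,cv2.COLOR_BGR2HSV)
m=cv2.inRange(hsv,(0,0,70),(179,60,190)); m=cv2.morphologyEx(m,cv2.MORPH_OPEN,np.ones((5,5)))
n,l,st,ce=cv2.connectedComponentsWithStats(m)
for i in range(1,n):
    if st[i,4]>300: print(st[i],ce[i].round(1),wray(p,q,[ce[i]],.04).round(4))
E
```

```text
clock: 14.2
position: [0.4233, 0.1058, 0.0834]
ee_rot: [-0.0, 0.929, -0.369, 0.001]
contact_force: [-0.6, -0.8, 0.2]
width: 0.0257
gripper_force: 0.0
[0.42330263 0.1057539  0.08338601] [-3.78738468e-04  9.29368943e-01 -3.69150654e-01  1.00935009e-03] 0.02567884558030693
[  0   0  20  50 729] [ 8.6 22.5] [[0.6405 0.1436]]
[ 222  100   74   75 3757] [257.7 136.1] [[0.459  0.0683]]
[ 430  131   82   75 2413] [475.6 172.8] [[ 0.314  -0.0422]]
```

```bash
python3 -m handwheel '[[[0,2.8,40],[0,0,0],0.39],[[0,0,40],[0,0,0],0.39],[[0,0,5],[0,0,0],0.39],[[0,0,4],[0,0,0],0.39],[[0,0,2],[0,0,0],0.39],[[0,0,2],[0,0,0],0.39],[[0,0,2],[0,0,0],0.39],[[0,0,0],[0,0,0],0.39]]'
```

```text
clock: 15.25
position: [0.4203, 0.1039, -0.0117]
ee_rot: [-0.0, 0.929, -0.369, 0.0]
contact_force: [0.3, -0.5, 0.1]
width: 0.0258
gripper_force: 0.0
```

```bash
python3 -m handwheel '[[[0,0,2],[0,0,0],0.39],[[0,0,2],[0,0,0],0.39],[[0,0,1],[0,0,0],0.39],[[0,0,1],[0,0,0],0.39],[[0,0,1],[0,0,0],0.39],[[0,0,0],[0,0,0],0.39]]'
```

```text
clock: 16.0
position: [0.4202, 0.1039, -0.0189]
ee_rot: [0.0, 0.929, -0.369, -0.0]
contact_force: [0.3, 0.3, -0.2]
width: 0.0258
gripper_force: 0.0
```

Run:
```python
from h import *
from rig import readout
s=readout.get_state(); p=s["position"]; print(p,s["contact_force"])
im=vision.get_image("side"); u=proj("side",[p])[0]; print(u,proj("side",[(.459,.0683,.04),(.459,.0683,0)]))
x,y=int(u[0])-40,int(u[1])-75
cv2.imwrite("pics/s7c.png",cv2.resize(im[y:y+100,x:x+110],None,fx=6,fy=6)); print(x,y)
```

```text
[ 0.42024552  0.10390306 -0.01889262] [ 0.26392715  0.31733641 -0.24758737]
[261.64958617 246.62222779] [[257.69279332 216.78351958]
 [257.84649842 227.66524344]]
221 171
```

View pics/s7c.png

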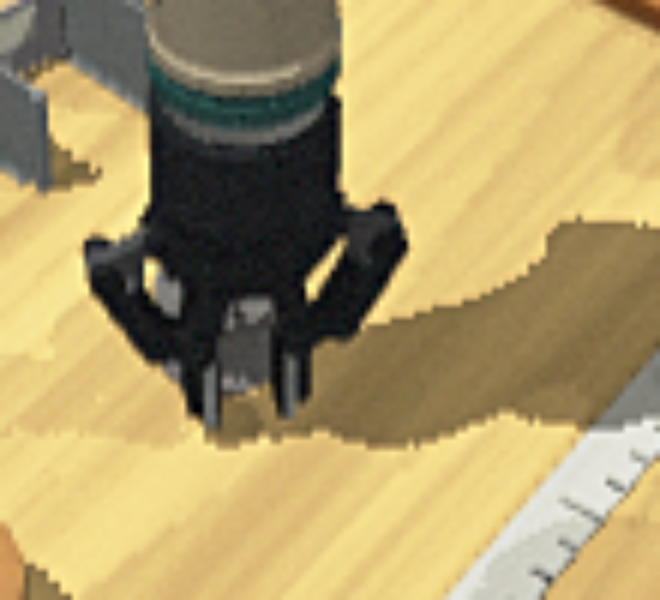

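Fingertips (256,242) and (268,240) are nearly at the bench, with the reel ahead between them. So the true tips are about 24 mm above the stated TCP. I'll rise to TCP z ≈ 0.003 (tip ≈ 0.026) so the knuckles clear the uprights, then push diagonally.

```bash
python3 -m handwheel '[[[0,0,-22],[0,0,0],0.39],[[6,0,0],[0,0,0],0.39],[[6,0,0],[0,0,0],0.39],[[4,0,0],[0,0,0],0.39],[[8,0,0],[0,0,0],0.39],[[10,0,0],[0,0,0],0.39],[[10,0,0],[0,0,0],0.39],[[10,0,0],[0,0,0],0.39],[[10,0,0],[0,0,0],0.39],[[10,0,0],[0,0,0],0.39],[[10,0,0],[0,0,0],0.39],[[8,0,0],[0,0,0],0.39],[[4,0,0],[0,0,0],0.39],[[2,0,0],[0,0,0],0.39],[[0,0,0],[0,0,0],0.39]]'
cat >> h.py <<'E'
def reel(save):
    from rig import readout
    s=readout.get_state(); p=s["position"]; q=s["ee_rot"]
    im=vision.get_image("wrist"); cv2.imwrite(save,im)
    hsv=cv2.cvtColor(im,cv2.COLOR_BGR2HSV)
    m=cv2.inRange(hsv,(0,0,70),(179,60,190)); m=cv2.morphologyEx(m,cv2.MORPH_OPEN,np.ones((5,5)))
    n,l,st,ce=cv2.connectedComponentsWithStats(m)
    xr=np.array([.9864,-.1645]); yr=np.array([.1645,.9864]); O=np.array([.5866,-.0088])
    print("tcp",p.round(4),"rack",((p[:2]-O)@xr).round(4),((p[:2]-O)@yr).round(4),s["contact_force"].round(1))
    for i in range(1,n):
        if st[i,4]>800:
            w=wray(p,q,[ce[i]],.04)[0]; print(st[i],ce[i].round(1),w.round(4),"rack",((w-O)@xr).round(4),((w-O)@yr).round(4))
E
python3 -c "
from h import *; reel('pics/w8.png')"
```

```text
clock: 17.92
position: [0.4915, 0.0366, 0.0032]
ee_rot: [0.0, 0.929, -0.369, 0.0]
contact_force: [-0.3, 0.4, -0.7]
width: 0.026
gripper_force: 0.0
tcp [0.4915 0.0366 0.0032] rack -0.1013 0.0291 [-0.3  0.4 -0.7]
[  16    0   86  102 1068] [61.4 53.3] [0.6215 0.036 ] rack 0.0271 0.0499
[ 200  114  114   97 7267] [254.  160.3] [0.5239 0.0054] rack -0.0642 0.0037
```

```bash
python3 -m handwheel '[[[6,0,0],[0,0,0],0.39],[[4,0,0],[0,0,0],0.39],[[3,0,0],[0,0,0],0.39],[[0,0,0],[0,0,0],0.39],[[-15,0,0],[0,0,0],0.39],[[-20,0,0],[0,0,0],0.39],[[0,0,0],[0,0,-0.94],0.39],[[0,0,0],[0,0,-0.94],0.39],[[0,0,0],[0,0,-0.94],0.39],[[0,0,0],[0,0,-0.94],0.39],[[0,0,0],[0,0,-0.94],0.39],[[0,0,0],[0,0,-0.94],0.39],[[0,20,0],[0,0,0],0.39],[[0,20,0],[0,0,0],0.39],[[0,0,0],[0,0,0],0.39]]'
python3 -c "
from h import *; reel('pics/w9.png')"
```

```text
clock: 19.85
position: [0.4674, 0.0126, 0.0032]
ee_rot: [-0.0, 0.997, -0.083, -0.001]
contact_force: [-0.1, -0.5, 0.4]
width: 0.026
gripper_force: 0.0
tcp [0.4674 0.0126 0.0032] rack -0.1211 0.0015 [-0.1 -0.5  0.4]
[  199    60   119   122 10161] [258.1 120. ] [ 5.302e-01 -5.000e-04] rack -0.057 -0.0011
```

Reel is staged at rack (-0.057,-0.001), in line with the gap. Now the straight push.

```bash
python3 -m handwheel '[[[8,2,0],[0,0,0],0.39],[[8,0,0],[0,0,0],0.39],[[6,0,0],[0,0,0],0.39],[[4,0,0],[0,0,0],0.39],[[8,0,0],[0,0,0],0.39],[[10,0,0],[0,0,0],0.39],[[10,0,0],[0,0,0],0.39],[[10,0,0],[0,0,0],0.39],[[8,0,0],[0,0,0],0.39],[[4,0,0],[0,0,0],0.39],[[0,0,0],[0,0,0],0.39]]'
python3 -c "
from h import *; reel('pics/w10.png')"
```

```text
clock: 21.28
position: [0.5439, -0.0023, 0.0032]
ee_rot: [0.0, 0.997, -0.083, 0.0]
contact_force: [-0.8, -0.2, 0.5]
width: 0.0258
gripper_force: 0.0
tcp [ 0.5439 -0.0023  0.0032] rack -0.0432 -0.0006 [-0.8 -0.2  0.5]
[ 136    0   31  179 1484] [149.8  91.1] [0.6285 0.0337] rack 0.0343 0.0488
[ 323    0   33  178 1627] [343.4  92. ] [ 0.6127 -0.058 ] rack 0.0338 -0.0442
[427  33  25 106 932] [439.  85.] [ 0.6083 -0.1033] rack 0.0369 -0.0896
[ 200  113  114  112 8939] [256.3 168. ] [ 0.5831 -0.0105] rack -0.0032 -0.0023
```

Reel is about 4 mm right of the bay's middle in the image (256 against dividers at 150 and 343). I'll ease left while pushing.

```bash
python3 -m handwheel '[[[8,-1,0],[0,0,0],0.39],[[8,-1,0],[0,0,0],0.39],[[8,-0.8,0],[0,0,0],0.39],[[8,-0.7,0],[0,0,0],0.39],[[6,0,0],[0,0,0],0.39],[[4,0,0],[0,0,0],0.39],[[2,0,0],[0,0,0],0.39],[[0,0,0],[0,0,0],0.39]]'
python3 -c "
from h import *; reel('pics/w11.png')"
```

```text
clock: 22.32
position: [0.5876, -0.0062, 0.0032]
ee_rot: [0.0, 0.997, -0.083, 0.0]
contact_force: [-0.3, -0.5, -0.6]
width: 0.0261
gripper_force: 0.0
tcp [ 0.5876 -0.0062  0.0032] rack 0.0006 0.0028 [-0.3 -0.5 -0.6]
[ 381   55  131   39 4097] [450.6  71. ] [ 0.6574 -0.1125] rack 0.0869 -0.0907
[  197    83   214   181 14226] [283.8 163.8] [ 0.6267 -0.0287] rack 0.0428 -0.0131
[ 154   85   23  173 1232] [165.2 168.1] [0.6346 0.0321] rack 0.0406 0.0482
[ 63  95  44 110 968] [ 79.8 138.8] [0.6562 0.0707] rack 0.0556 0.0898
[ 422  109   90  155 6276] [460.1 189.3] [ 0.5977 -0.1187] rack 0.029 -0.1066
```

```bash
python3 -m handwheel '[[[2,0,0],[0,0,0],0.39],[[2,0,0],[0,0,0],0.39],[[1,0,0],[0,0,0],0.39],[[1,0,0],[0,0,0],0.39],[[1,0,0],[0,0,0],0.39],[[0,0,0],[0,0,0],0.39]]'
```

```text
clock: 23.12
position: [0.5945, -0.0073, 0.0032]
ee_rot: [0.0, 0.997, -0.083, 0.0]
contact_force: [0.2, 1.2, 1.0]
width: 0.0263
gripper_force: 0.1
```

```bash
python3 -m handwheel '[[[1,0,0],[0,0,0],0.39],[[1,0,0],[0,0,0],0.39],[[1,0,0],[0,0,0],0.39],[[0,0,0],[0,0,0],0.39]]'
```

```text
clock: 23.62
position: [0.5963, -0.0076, 0.003]
ee_rot: [-0.0, 0.997, -0.083, -0.001]
contact_force: [-4.6, 0.1, 1.7]
width: 0.0262
gripper_force: 1.6
```

```bash
python3 -m handwheel '[[[1,0,0],[0,0,0],0.39],[[1,0,0],[0,0,0],0.39],[[0,0,0],[0,0,0],0.39]]'
```

```text
clock: 24.0
position: [0.5965, -0.0076, 0.0028]
ee_rot: [-0.0, 0.997, -0.083, -0.003]
contact_force: [-7.5, 1.5, 4.5]
width: 0.0262
gripper_force: 3.2
```

The push stalled where expected (TCP at rack x = 0.0096, expected 0.009), so the reel is home. I'll back out, rise and check numerically.

```bash
python3 -m handwheel '[[[-5,0,0],[0,0,0],0.39],[[-20,0,0],[0,0,0],0.39],[[-30,0,0],[0,0,0],0.39],[[-30,0,0],[0,0,0],0.39],[[0,0,-50],[0,0,0],0.39],[[0,0,-50],[0,0,0],0.39],[[0,0,-40],[0,0,0],0.39],[[0,0,0],[0,0,0],0.39]]'
python3 - <<'E'
from h import *
reel('pics/w12.png')
# circles in wrist view around the reel
from rig import readout
s=readout.get_state(); im=cv2.imread('pics/w12.png'); g=cv2.cvtColor(im,cv2.COLOR_BGR2GRAY)
c=cv2.HoughCircles(cv2.medianBlur(g,3),cv2.HOUGH_GRADIENT,1,40,param1=120,param2=22,minRadius=20,maxRadius=40)
xr=np.array([.9864,-.1645]); yr=np.array([.1645,.9864]); O=np.array([.5866,-.0088])
if c is not None:
    for u,v,r in c[0]:
        w=wray(s["position"],s["ee_rot"],[(u,v)],.04)[0]; print("circ",u,v,r,"rack",((w-O)@xr).round(4),((w-O)@yr).round(4))
E
```

```text
clock: 25.0
position: [0.5199, 0.0054, 0.1472]
ee_rot: [0.0, 0.997, -0.083, 0.006]
contact_force: [0.5, -0.4, -0.9]
width: 0.026
gripper_force: 0.0
tcp [0.5199 0.0054 0.1472] rack -0.0682 0.003 [ 0.5 -0.4 -0.9]
[  30    0  482   40 6330] [275.7  24. ] [ 0.6652 -0.0391] rack 0.0825 -0.017
[  50   33   68   71 3133] [82.3 68.2] [0.6584 0.1521] rack 0.0444 0.1705
[ 226   32   61   67 2913] [256.1  64.8] [ 0.6335 -0.0152] rack 0.0473 0.0014
[ 386   39   61   63 2645] [415.4  69.8] [ 0.6034 -0.1674] rack 0.0427 -0.1537
[   0   41   40   65 1760] [17.8 75.5] [0.6626 0.2165] rack 0.0379 0.2348
circ 87.5 64.5 37.2 rack 0.0446 0.1632
circ 255.5 64.5 31.6 rack 0.0445 0.0019
circ 414.5 68.5 32.7 rack 0.0408 -0.1513
circ 35.5 282.5 34.9 rack -0.1938 0.2637
```

The reel is home at rack x = 0.047 and 1.4 mm off the bay's middle. The stored reels are in their bays and the gripper is clear.

```bash
python3 -c "
from rig import manip; print(manip.sign_off())"
```

```text
the job is handed in; nothing more can be done
None
```

I touched the first three uprights in order from the card end, then slid the reel flat into the third gap until it stopped against the back (measured x 0.047 m); the arm finished clear and the job is handed in at about 25 s, but I did not re-measure the loose items on the bench.

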